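Move the vent door's stay to its last hole

TASK

The drying cabinet's vent door is held a little open by its stay, whose slot sits over the red pin on the cabinet's top. Lift the stay off the pin by its grip post, draw the door wider with it, and drop the last hole, the one next to the grip post, over the pin so that the stay lies level again; then let go. The nylon pin snaps under a hard push (20 N), so feel for it gently, and leave the timer, the blue-capped bottle and the tape roll where they are.

Things in the scene. Friction and masses are not known exactly. Their poses are not given: they have to be found in the camera images.
- cabinet: grey bench-top specimen drying cabinet, 170 deep x 220 wide x 120 high, fixed; origin at the bottom centre of its front edge, x points into the cabinet (away from the door), y to its left, z up. Dishes dry inside.
- door (a joint): glazed door, 195 wide, on a vertical hinge at x = 0, y = +100 mm in the cabinet's frame; 0 = closed, grows to 1.7 rad as it swings out to the cabinet's -x: at value t a point r from the hinge is at (-r sin t, 100 mm - r cos t). Hinge friction (0.22 N m) keeps it where it is left. The stay's stud stands on its top rail 151 mm from the hinge axis.
- swivel (a joint): turn of the stay about the vertical stud on the door, rad, anticlockwise from above; the stay's direction (stud to grip post) in the cabinet's frame is at angle 0.638 + swivel - door from the cabinet's x axis. Turns freely.
- stay (a joint): tilt of the stay, a flat steel bar 26 wide, 5 thick, about 100 to 180 g: 0 rad = lying level (its lower stop, underside 124.5 mm above the table), grows to 0.7 as its free end is raised about the stud, whose tilt axis is 127 mm above the table. It falls back under its own weight.
- grip_post (a point): a point on the axis of the upright black grip post, 24 mm above the bar's top face (153.5 mm above the table when level). The post stands at the free end of the stay, 190 mm from the stud; 16 diameter, 36 tall above the bar's top face. It can turn in the fingers.
- last_hole (a point): centre of the last hole (next to the grip post) at the bar's underside. Along the bar, measured from the stud: a slot 50 x 14 centred at 90 mm (the pin stands in it at the start), a middle hole 11 diameter at 127 mm, this last hole 11 diameter at 160 mm.
- pin_bracket: black plate 50 x 24 x 3 fixed on the cabinet's top near its front edge, with a lengthwise slot in which the red pin is clamped; origin at the centre of its underside, 18 mm along x and -20 mm along y in the cabinet's frame, 120 mm above the table, axes as the cabinet's.
- bracket_slot (a point): centre of the bracket's top face, 3 mm above its origin. The upright red nylon pin, 8 diameter with a flat top 136.5 mm above the table (12 mm over the level stay's underside), stands on the bracket's centre line anywhere within 14 mm of this point along x, towards or away from the door; exactly where is not measured. It snaps above 20 N.
- timer: white kitchen-style timer 62 x 66 x 19, bystander
- bottle_blue: white bottle with blue cap, 62 diameter, 125 tall, bystander
- tape_roll: roll of tan tape, 100 diameter, 25 high, bystander

How it is judged:
By the outcome, as a careful person would: the job done as asked, in the order asked, and still so for the second after the job is handed in, with the robot touching nothing.
It also fails if it takes over 69 s, if anything falls off the work surface, if the arm or the gripper's body presses on something with over 40 N, if the wrist force passes 120 N, or if a joint passes its speed limit or range.

ROBOT

A 7-joint arm with a two-finger parallel gripper is mounted at the origin on a cart in front of the work surface, level with it; the furniture and walls round the work are solid. World frame = base frame: x ahead of the robot, y to its left, z up, the work surface at z = 0. Lengths are in m, angles in rad, forces in N, time in s.
With the tool pointing down it reaches from about 0.4 to 0.85 m from the base axis. Payload 10.4 kg.
Tool frame: the origin (TCP) lies midway between the tips of the shut fingers; the grasp point (between the pads) lies 19 mm behind it; z points along the fingers, y is the line along which they close (so a half turn about z gives the same grasp; the last joint's range is limited). The gripper opens to 87 mm and grips with 3 to 60 N. Pads are 19 mm wide; open, the fingers measure 117 mm over their backs; the gripper's body (75 mm by 190 mm) begins 51 mm behind the grasp point.
Start: joints at [1.316, 0.332, -0.065, 1.46, 0.022, 1.35, -0.088], TCP at [0.144, -0.608, 0.2] pointing down, gripper open.
Joint ranges: [-2.6, 2.6], [-0.5, 2.12], [-1.47, 1.34], [0.16, 2.42], [-1.27, 4.41], [0.06, 2.06], [-2.6, 2.6]. Speed limits (rad/s): [2.22, 2.22, 2.79, 2.79, 3.14, 3.14, 3.14].

INTERFACE

Orientations are given as a unit quaternion [x, y, z, w].
In Python, from bench import r gives the robot as it stands.
- The arm moves only by the tool apply_moves, never from a script. Its argument "steps" is a list of rows, each a list of 7 numbers: the turn, a rotation vector about the tool's x, y, z in rad, then the shift along the tool's x, y, z in mm, then the opening, from -1 (shut) to 1 (fully open). In form: [[ax, ay, az, x, y, z, claw], ...]. A call has 1 to 20 rows; each row is the pose to reach, as a shift and turn from the pose commanded when the call began, along the tool's axes at that moment; what a row does not reach only later rows make up. A row lasts 1/12 s, in which the tool goes at most 41.7 mm and 7.16 degrees, less where a joint would pass 70% of its speed; a pose out of reach is approached as far as the arm can. A call with a gripper value outside its range is refused whole. The fingers move at their own pace and stop on an object; "force" is the grip in N (left out, the last holds). Time passes only in rows, so rows that repeat a pose let the fingers close. It gives the time, the measured TCP pose, the force, the opening and the grip force at its end, in the units of the state.
- r.read_state(): the state, without advancing time (a new reading comes with each control period).
- r.camera(name): name is "side" or "top"; returns a dict with "pixels" (384x512x3 uint8, red, green, blue), "z_map" (384x512 float32, m along the optical axis (not along the pixel's ray), 0 where there is no reading), "fovy" (degrees; the focal length in pixels is half the picture's height over the tangent of half this angle, whatever the lens; pixels are square), "cx", "cy" (the principal point, pixels), "position" and "orientation" of the camera in the world. Camera axes: x right, y down, z forward; pixel columns grow to the right and rows downward; lengths in m; the calibration is good to about 2 mm. A picture is of the moment at which its call begins.
- r.close_job(): hands the job in; it is judged then, once.
The state is a dict: "time": time; "joint_positions": joint angles; "joint_vel": joint speeds; "joint_torque": joint torques, N m; "ee_pos": TCP position; "eef_rot": TCP orientation; "ft_force": force on the tool from outside, world axes, zero at the start; "torque": the same for the moment, N m; "width": finger opening in m; "grip_force": force on a finger pad.
Only numpy, scipy, OpenCV 4.12 (cv2) and the standard library are available. Lean on these libraries where they do the work, as an engineer would, in place of code of your own. Each camera call takes 0.05 s, during which the arm holds its last target. There are 200 camera calls.

## Working session

There is one attempt and no reset: what is moved stays moved. The work goes in short steps, Python scripts to look and compute and a tool call to move; the robot and the scene stay as the last step left them, time stands still between calls to the robot, and variables do not carry over. Pictures are saved under pics/ and viewed, at most 10 in all, crops included, and the job is handed in when it is done.

Besides the shell and the picture viewer there is one more tool, called after "Request:" by a JSON object that holds its "api" and its "payload". apply_moves: Moves the arm, as the interface text tells. Its arguments: {"type":"object","properties":{"steps":{"type":"array","items":{"type":"array","items":{"type":"number"}}},"force":{"type":"number"}},"required":["steps"]}

```bash
mkdir -p pics; cat > h.py <<'E'
import numpy as np, cv2
from bench import r
from scipy.spatial.transform import Rotation as R
def cam(n):
    c=r.camera(n); c['f']=c['pixels'].shape[0]/2/np.tan(np.radians(c['fovy'])/2)
    c['R']=R.from_quat(c['orientation']).as_matrix(); c['p']=np.array(c['position']); return c
def ray(c,u,v): return c['R']@np.array([(u-c['cx'])/c['f'],(v-c['cy'])/c['f'],1.])
def onplane(c,u,v,z):
    d=ray(c,u,v); return c['p']+d*(z-c['p'][2])/d[2]
def cloud(c):
    v,u=np.mgrid[:384,:512]; z=c['z_map']
    P=np.stack([(u-c['cx'])/c['f']*z,(v-c['cy'])/c['f']*z,z],-1)
    return P@c['R'].T+c['p']
def proj(c,X):
    q=c['R'].T@(np.array(X)-c['p']); return q[:2]/q[2]*c['f']+[c['cx'],c['cy']]
def save(c,n): cv2.imwrite('pics/'+n,c['pixels'][...,::-1])
def state():
    s=r.read_state(); return {k:np.round(s[k],4).tolist() for k in ('time','ee_pos','eef_rot','ft_force','width','grip_force')}
E
python3 - <<'E'
from h import *
for n in('top','side'):
    c=cam(n); save(c,n+'0.png'); print(n,c['p'],c['R'].round(3).tolist(),c['f'])
    np.save(n+'0.npy',cloud(c))
print(state())
E
```

```text
top [ 0.366757   -0.00708996  1.2174013 ] [[0.023, -0.99, 0.138], [-0.999, -0.027, -0.027], [0.031, -0.137, -0.99]] 467.6441128060276
side [ 0.54366836 -0.90734976  0.44902876] [[0.999, 0.029, -0.018], [0.027, -0.376, 0.926], [0.02, -0.926, -0.377]] 352.7109054881608
{'time': 0.1, 'ee_pos': [0.1435, -0.6079, 0.1988], 'eef_rot': [0.9933, 0.1157, -0.0001, -0.0006], 'ft_force': [-0.6388, 0.4712, -0.5071], 'width': 0.087, 'grip_force': 0.0}
```

View pics/top0.png

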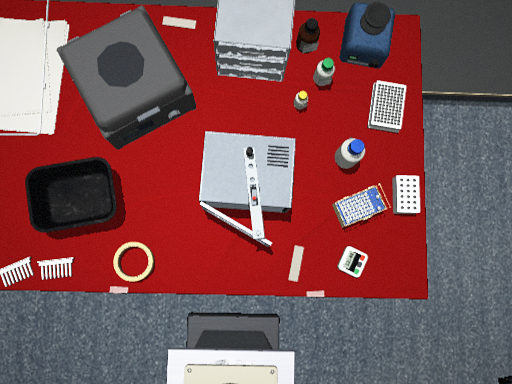

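View pics/side0.png

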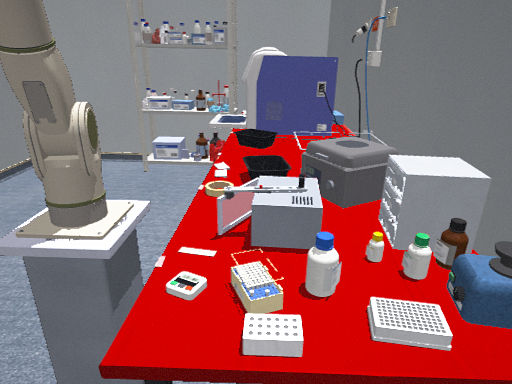

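The top view shows the cabinet around (248,170), the hinge near (203,204), the stud near (266,243), the grip post at (250,152) and the red pin near (254,198). In the side view the post is at about (302,183).

```bash
python3 - <<'E'
from h import *
c=cam('top'); P=cloud(c); s=cam('side'); Q=cloud(s)
im=c['pixels']
reg=np.zeros((384,512),bool); reg[120:255,190:305]=1
z=P[...,2]
m=((abs(z-.12)<.006)&reg).astype(np.uint8)
m=cv2.morphologyEx(m,cv2.MORPH_CLOSE,np.ones((25,25)))
m=cv2.morphologyEx(m,cv2.MORPH_OPEN,np.ones((15,15)))
cn=max(cv2.findContours(m,0,2)[0],key=cv2.contourArea)
pts=np.array([onplane(c,u,v,.12)[:2] for u,v in cn[:,0]],np.float32)
(ce,sz,an)=cv2.minAreaRect(pts); print('cab',ce,sz,an, cv2.boxPoints((ce,sz,an)).round(4).tolist())
print('ztop',np.median(z[150:180,215:235]))
# post
g=im.astype(int)
pm=(g.max(-1)<60)&reg; pm[:140]=0; pm[165:]=0; pm[:,:240]=0; pm[:,260:]=0
v,u=np.nonzero(pm); print('post px',u.mean(),v.mean(),len(u), 'z',z[pm].round(3)); print(onplane(c,u.mean(),v.mean(),.165),np.median(P[pm],0))
# pin
h=(g[...,0]>110)&(g[...,1]<80)&(g[...,2]<80); h[:185]=0;h[212:]=0;h[:,:247]=0;h[:,262:]=0
v,u=np.nonzero(h); print('pin',list(zip(u,v)),z[h].round(3)); print(onplane(c,u.mean(),v.mean(),.1365))
# bar orientation by points in height band
b=(z>.125)&(z<.14)&reg&(g.min(-1)>120)
print('bar',b.sum()); X=P[b]; print(X.mean(0),np.linalg.svd(X[:,:2]-X[:,:2].mean(0))[2][0] if len(X)>3 else 0)
a=im[120:260,185:310]; cv2.imwrite('pics/crop1.png',cv2.resize(a,None,fx=4.2,fy=4.2,interpolation=cv2.INTER_CUBIC)[...,::-1])
b=s['pixels'][165:250,205:340]; 
q=(s['pixels'].max(-1)<60); q[:174]=0;q[190:]=0;q[:,:295]=0;q[:,310:]=0
v,u=np.nonzero(q);print('side post',u.min(),u.max(),v.min(),v.max(),u.mean(),np.median(Q[q],0),Q[q][:,2].max())
b=cv2.resize(b,None,fx=4.5,fy=4.5,interpolation=cv2.INTER_CUBIC);cv2.imwrite('pics/crop2.png',b[...,::-1])
E
```

```text
cab (0.5557241439819336, -0.023613378405570984) (0.21947278082370758, 0.2365819811820984) 87.08731079101562 [[0.4320000112056732, -0.12720000743865967], [0.6682999730110168, -0.13920000195503235], [0.6794000267982483, 0.07999999821186066], [0.4431999921798706, 0.09200000017881393]]
ztop 0.12029189952175012
post px 249.5 152.06666666666666 30 z [0.166 0.16  0.165 0.164 0.161 0.163 0.165 0.166 0.166 0.167 0.169 0.161
 0.17  0.163 0.165 0.158 0.167 0.171 0.162 0.164 0.149 0.161 0.161 0.154
 0.152 0.146 0.15  0.143 0.143 0.138]
[ 0.62023291 -0.02871244  0.165     ] [ 0.61935172 -0.02970671  0.16243509]
pin [(np.int64(253), np.int64(197)), (np.int64(254), np.int64(197)), (np.int64(253), np.int64(198)), (np.int64(254), np.int64(198)), (np.int64(253), np.int64(199)), (np.int64(254), np.int64(199)), (np.int64(255), np.int64(199))] [0.137 0.138 0.136 0.141 0.138 0.135 0.132]
[ 0.51732008 -0.04176135  0.1365    ]
bar 822
[ 0.52441953 -0.04115248  0.12920154] [-0.98942721 -0.14503036]
side post 299 303 174 187 301.1509433962264 [ 0.62507196 -0.03580498  0.14488338] 0.1634914033903288
```

View pics/crop1.png

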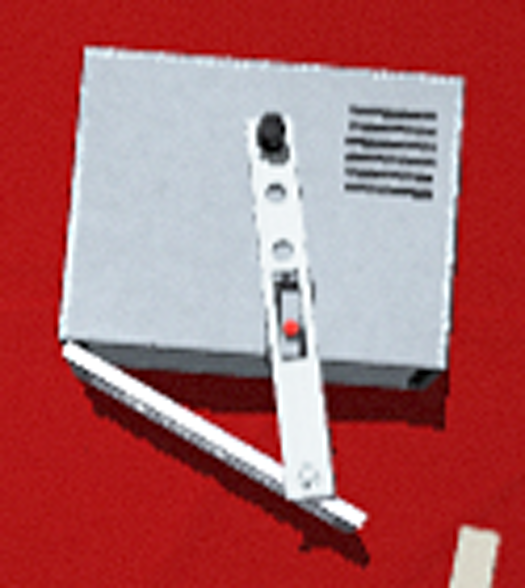

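View pics/crop2.png

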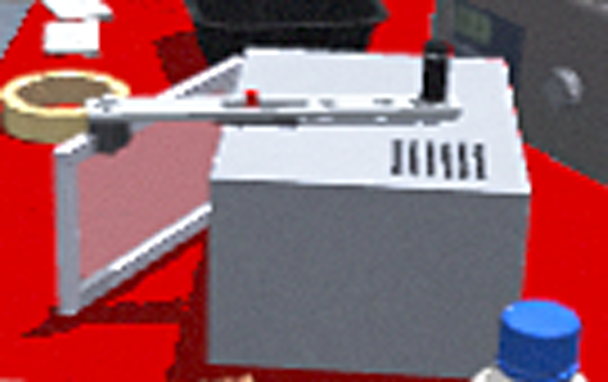

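Crop 1 shows the cabinet top corners at crop pixels (87,47), (463,77), (446,370) and (62,340). It also shows the post at (271,132), the pin at (291,328), the stud at (307,475) and the holes at (282,248) and (275,191). Crop 2 shows the pin at (251,97), the post top at (437,45) and the stud at (105,104).

```bash
python3 - <<'E'
from h import *
from scipy.optimize import brentq
c=cam('top'); s=cam('side')
t=lambda x,y:(x/4.2+185-.4,y/4.2+120-.4)
sd=lambda x,y:(x/4.5+205-.4,y/4.5+165-.4)
def tri(a,b):
    d1,d2=ray(c,*a),ray(s,*b); k=np.linalg.lstsq(np.c_[d1,-d2],s['p']-c['p'],rcond=None)[0]
    A,B=c['p']+k[0]*d1,s['p']+k[1]*d2; return (A+B)/2,np.linalg.norm(A-B)
print('tri post top',tri(t(271,129),sd(437,45)))
print('tri pin top',tri(t(291,328),sd(251,92)))
print('tri stud',tri(t(307,475),sd(105,102)))
cor=[onplane(c,*t(*q),.12)[:2] for q in((87,47),(463,77),(446,370),(62,340))]
# cab coords of corners: back-left, back-right, front-right, front-left
L=np.array([[.17,.11],[.17,-.11],[0,-.11],[0,.11]]); W=np.array(cor)
a=L-L.mean(0); b=W-W.mean(0); yaw=np.arctan2((a[:,0]*b[:,1]-a[:,1]*b[:,0]).sum(),(a*b).sum())
M=np.array([[np.cos(yaw),-np.sin(yaw)],[np.sin(yaw),np.cos(yaw)]]); o=W.mean(0)-M@L.mean(0)
print('cab o',o,'yaw',yaw,'res',(W-(L@M.T+o)).round(4).tolist())
C=lambda p:(M.T@(np.array(p)[:2]-o)*1000).round(1)
post=onplane(c,*t(271,129),.1655);pin=onplane(c,*t(291,328),.1365);stud=onplane(c,*t(307,475),.1295)
h1=onplane(c,*t(282,248),.1295);h2=onplane(c,*t(275,191),.1295)
for n,p in zip(('post','pin','stud','mid','last'),(post,pin,stud,h1,h2)): print(n,p.round(4),C(p),'from stud',np.linalg.norm((p-stud)[:2]))
px=C(pin)[0]
for p in (px-2,px,px+2):
    P=np.array([p,-20.])
    S=lambda t:np.array([-151*np.sin(t),100-151*np.cos(t)])
    for Lh in(C(pin)*0+np.linalg.norm((pin-stud)[:2])*1000)[:1].tolist()+[160]:
        th=brentq(lambda q:np.linalg.norm(P-S(q))-Lh,.1,1.6); d=(P-S(th))/Lh
        po=S(th)+190*d; print(p,Lh,'door',th,'dir',np.arctan2(d[1],d[0]),'stud',S(th),'post cab',po,'world',M@po/1000+o,'world dir',np.arctan2(d[1],d[0])+yaw)
E
```

```text
tri post top (array([ 0.62583393, -0.02783213,  0.16114398]), np.float64(0.0010691550058697903))
tri pin top (array([ 0.51897556, -0.04219219,  0.13422247]), np.float64(0.0005363948580022449))
tri stud (array([ 0.43651788, -0.05320172,  0.1297494 ]), np.float64(0.0017647976369118978))
cab o [ 0.50491838 -0.02213838] yaw -0.04892768329257576 res [[0.0002, -0.0013], [0.0001, 0.0018], [-0.0004, 0.0013], [0.0001, -0.0018]]
post [ 0.6242 -0.0277  0.1655] [119.4   0.2] from stud 0.18852059781115277
pin [ 0.5184 -0.0421  0.1365] [ 14.4 -19.3] from stud 0.08171390584651592
stud [ 0.4374 -0.0531  0.1295] [-65.9 -34.2] from stud 0.0
mid [ 0.5647 -0.0363  0.1295] [ 60.4 -11.2] from stud 0.1283647533023536
last [ 0.5972 -0.0316  0.1295] [92.7 -4.9] from stud 0.1612753789036241
12.4 81.71390584651591 door 0.46679572884601517 dir 0.18268794849404096 stud [-67.95409795 -34.84524675] post cab [118.88409627  -0.32729227] world [ 0.6236442  -0.02827968] world dir 0.1337602652014652
12.4 160 door 1.1393103266952374 dir -0.3632391285107207 stud [-137.16013672   36.84861921] post cab [ 40.44252563 -30.65
[... 160 characters left out ...]
 -35.93604455] post cab [120.60686929   1.11821731] world [ 0.62543561 -0.02692016] world dir 0.14735263680850216
14.4 160 door 1.1219236389408935 dir -0.3474055751422305 stud [-136.04146767   34.47352388] post cab [ 42.60777519 -30.21378573] world [ 0.54599747 -0.05439987] world dir -0.39633325843480627
16.4 81.71390584651591 door 0.43424114712838846 dir 0.20939382810795606 stud [-63.52903697 -36.98562502] post cab [122.32081156   2.50910626] world [ 0.62721553 -0.02561476] world dir 0.1604661448153803
16.4 160 door 1.1044659726878638 dir -0.3317299446676672 stud [-134.87685627   32.10866298] post cab [ 44.76441055 -29.77037431] world [ 0.54817321 -0.05406247] world dir -0.38065762796024294
```

```bash
cat >> h.py <<'E'
def tool(phi,tilt): return (R.from_euler('z',phi)*R.from_euler('y',-tilt)*R.from_euler('x',np.pi))
def rows(p0,q0,targets):
    "targets: (xyz TCP, Rotation); rows (rotvec, shift mm) in the tool frame at p0,q0"
    for p,q in targets:
        print((q0.inv()*q).as_rotvec().round(3).tolist(),(q0.inv().apply(np.array(p)-p0)*1000).round(1).tolist())
E
python3 - <<'E'
from h import *
p0=np.array([.144,-.608,.2]); q0=R.from_quat(r.read_state()['eef_rot'])
rows(p0,q0,[((.144,-.608,.27),q0),((.6245,-.0278,.27),tool(.14,0)),((.6245,-.0278,.19),tool(.14,0))])
E
```

```text
[0.0, 0.0, 0.0] [-0.0, -0.0, -70.0]
[-0.0, 0.0, 0.092] [601.0, -454.3, -69.8]
[-0.0, 0.0, 0.092] [601.0, -454.3, 10.2]
```

Request:
{"api": "apply_moves", "payload": {"steps": [[0,0,0,0,0,-40,1],[0,0,0,0,0,-70,1],[0,0,0.092,601,-454.3,-70,1],[0,0,0.092,601,-454.3,-70,1],[0,0,0.092,601,-454.3,-70,1],[0,0,0.092,601,-454.3,-70,1],[0,0,0.092,601,-454.3,-70,1],[0,0,0.092,601,-454.3,-70,1],[0,0,0.092,601,-454.3,-70,1],[0,0,0.092,601,-454.3,-70,1],[0,0,0.092,601,-454.3,-70,1],[0,0,0.092,601,-454.3,-70,1],[0,0,0.092,601,-454.3,-70,1],[0,0,0.092,601,-454.3,-70,1],[0,0,0.092,601,-454.3,-70,1],[0,0,0.092,601,-454.3,-70,1],[0,0,0.092,601,-454.3,-70,1],[0,0,0.092,601,-454.3,-70,1],[0,0,0.092,601,-454.3,-70,1],[0,0,0.092,601,-454.3,-70,1]], "force": 15}}

```text
time: 1.97
ee_pos: [0.623, -0.0292, 0.2696]
eef_rot: [0.998, 0.069, 0.0, 0.0]
ft_force: [0.4, -0.7, 0.3]
width: 0.0868
grip_force: 0.0
```

Request:
{"api": "apply_moves", "payload": {"steps": [[0,0,0,0,0,30,1],[0,0,0,0,0,60,1],[0,0,0,0,0,90,1],[0,0,0,0,0,110,1],[0,0,0,0,0,125,1],[0,0,0,0,0,134,1],[0,0,0,0,0,134,1],[0,0,0,0,0,134,1]]}}

```text
time: 2.63
ee_pos: [0.6221, -0.0307, 0.136]
eef_rot: [0.998, 0.07, 0.0, -0.0]
ft_force: [-0.5, 0.8, 0.1]
width: 0.0868
grip_force: 0.0
```

```bash
python3 - <<'E'
from h import *
print(state())
s=cam('side'); b=s['pixels'][120:250,205:375]
b=cv2.resize(b,None,fx=4,fy=4,interpolation=cv2.INTER_CUBIC);cv2.imwrite('pics/crop3.png',b[...,::-1])
E
```

```text
{'time': 2.6333, 'ee_pos': [0.6221, -0.0307, 0.136], 'eef_rot': [0.9976, 0.0698, 0.0001, -0.0], 'ft_force': [-0.4749, 0.8184, 0.0942], 'width': 0.0868, 'grip_force': 0.0}
```

View pics/crop3.png

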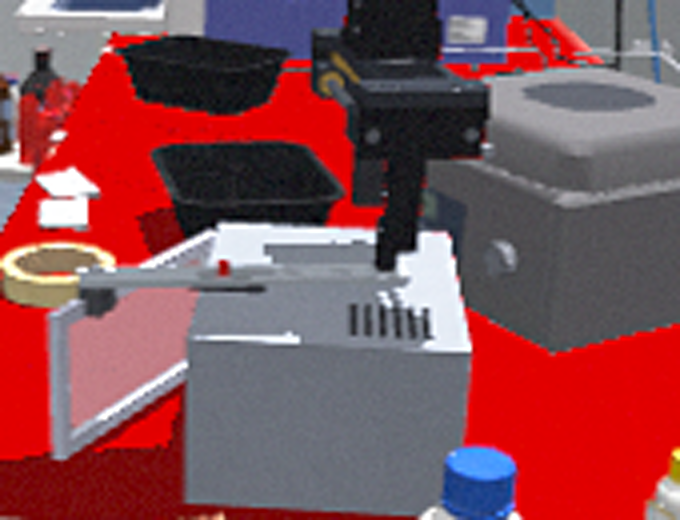

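The gripper straddles the post, with a finger at about (395,230). TCP is 2–3 mm short in x and y, so I'll correct that and close.

Request:
{"api": "apply_moves", "payload": {"steps": [[0,0,0,2.8,-2.5,0,1],[0,0,0,2.8,-2.5,0,0.2],[0,0,0,2.8,-2.5,0,-0.3],[0,0,0,2.8,-2.5,0,-1],[0,0,0,2.8,-2.5,0,-1],[0,0,0,2.8,-2.5,0,-1],[0,0,0,2.8,-2.5,0,-1],[0,0,0,2.8,-2.5,0,-1],[0,0,0,2.8,-2.5,0,-1],[0,0,0,2.8,-2.5,0,-1],[0,0,0,2.8,-2.5,0,-1]], "force": 15}}

```text
time: 3.6
ee_pos: [0.6244, -0.0279, 0.1355]
eef_rot: [0.998, 0.07, -0.0, 0.0]
ft_force: [0.6, 1.1, -0.2]
width: 0.0288
grip_force: 0.0
```

Request:
{"api": "apply_moves", "payload": {"steps": [[0,0,0,0,0,0,-1],[0,0,0,0,0,0,-1],[0,0,0,0,0,0,-1],[0,0,0,0,0,0,-1],[0,0,0,0,0,0,-1],[0,0,0,0,0,0,-1],[0,0,0,0,0,0,-1]]}}

```text
time: 4.18
ee_pos: [0.6244, -0.0278, 0.1355]
eef_rot: [0.998, 0.07, 0.0, 0.0]
ft_force: [-0.5, -0.2, 0.2]
width: 0.0153
grip_force: 15.0
```

```bash
cat >> h.py <<'E'
from scipy.optimize import fsolve
O=np.array([.50492,-.02214]); YAW=-.0489
M=np.array([[np.cos(YAW),-np.sin(YAW)],[np.sin(YAW),np.cos(YAW)]])
def stud(t): return O+M@np.array([-.151*np.sin(t),.1-.151*np.cos(t)])
HT=.0085
def pose(t,d,tilt):
    "TCP pose for door t, world stay direction d, tilt"
    q=tool(d,tilt); B=R.from_euler('z',d)*R.from_euler('y',-tilt)
    return np.r_[stud(t),.127]+B.apply([.19,0,HT]),q
def solve(p): # level: door, dir from TCP xy
    return fsolve(lambda x:pose(x[0],x[1],0)[0][:2]-p[:2],[.45,.14])
def final(pin,g=(1.1,-.4)): # door, dir for hole over pin (world xy)
    return fsolve(lambda x:stud(x[0])+.16*np.array([np.cos(x[1]),np.sin(x[1])])-pin,g)
E
python3 - <<'E'
from h import *
st=r.read_state(); p0=np.array(st['ee_pos']); q0=R.from_quat(st['eef_rot'])
a=solve(p0); b=final(np.array([.5185,-.0425])); print(a,b)
print('pin range check cab', M.T@(np.array([.5185,-.0425])-O))
print('lift'); rows(p0,q0,[pose(*a,k) for k in np.linspace(0,.22,9)[1:]])
p1,q1=pose(*a,.22); print(p1)
print('draw'); rows(p1,q1,[pose(*(a+(b-a)*k),.22) for k in np.linspace(0,1,13)[1:]])
p2,q2=pose(*b,.22); print(p2)
print('lower'); rows(p2,q2,[pose(*b,k) for k in (.19,.16,.13,.10)]); print(pose(*b,.1)[0])
E
```

```text
[0.45983205 0.13899788] [ 1.1215692  -0.39380507]
pin range check cab [ 0.01455897 -0.01967186]
lift
[0.0, 0.027, 0.001] [-0.3, 0.0, -5.2]
[0.0, 0.055, 0.001] [-0.8, -0.0, -10.4]
[0.0, 0.082, 0.001] [-1.3, -0.0, -15.6]
[0.0, 0.11, 0.001] [-2.1, -0.0, -20.8]
[-0.0, 0.137, 0.001] [-3.0, -0.0, -25.9]
[-0.0, 0.165, 0.001] [-4.0, -0.0, -31.0]
[-0.0, 0.192, 0.001] [-5.1, -0.0, -36.1]
[-0.0, 0.22, 0.001] [-6.4, -0.0, -41.2]
[ 0.61805558 -0.02870417  0.17675876]
draw
[-0.01, 0.0, 0.043] [-6.5, 2.9, -1.5]
[-0.019, -0.0, 0.087] [-13.1, 5.5, -2.9]
[-0.029, -0.0, 0.13] [-19.7, 7.7, -4.4]
[-0.039, -0.0, 0.173] [-26.4, 9.6, -5.9]
[-0.048, -0.0, 0.217] [-33.0, 11.1, -7.4]
[-0.058, -0.0, 0.26] [-39.7, 12.2, -8.9]
[-0.068, 0.0, 0.303] [-46.3, 13.0, -10.3]
[-0.078, 0.0, 0.347] [-52.8, 13.4, -11.8]
[-0.087, -0.0, 0.39] [-59.3, 13.5, -13.3]
[-0.097, -0.0, 0.433] [-65.8, 13.3, -14.7]
[-0.107, -0.0, 0.477] [-72.1, 12.7, -16.1]
[-0.116, -0.0, 0.52] [-78.3, 11.8, -17.5]
[ 0.54026175 -0.05154222  0.17675876]
lower
[-0.0, -0.03, 0.0] [0.2, -0.0, 5.7]
[0.0, -0.06, -0.0] [0.2, -0.0, 11.4]
[0.0, -0.09, -0.0] [-0.0, -0.0, 17.1]
[-0.0, -0.12, -0.0] [-0.3, -0.0, 22.8]
[ 0.54454349 -0.05332133  0.15442588]
```

Request:
{"api": "apply_moves", "payload": {"steps": [[0,0.027,0,-0.3,0,-5.2,-1],[0,0.055,0,-0.8,0,-10.4,-1],[0,0.082,0,-1.3,0,-15.6,-1],[0,0.11,0,-2.1,0,-20.8,-1],[0,0.137,0,-3,0,-25.9,-1],[0,0.165,0,-4,0,-31,-1],[0,0.192,0,-5.1,0,-36.1,-1],[0,0.22,0,-6.4,0,-41.2,-1],[0,0.22,0,-6.4,0,-41.2,-1],[0,0.22,0,-6.4,0,-41.2,-1]], "force": 20}}

```text
time: 5.02
ee_pos: [0.6179, -0.029, 0.1769]
eef_rot: [0.992, 0.069, 0.109, -0.007]
ft_force: [-0.2, 0.4, -0.9]
width: 0.0145
grip_force: 20.0
```

```bash
python3 - <<'E'
from h import *
print(state())
s=cam('side'); b=s['pixels'][120:250,205:375]
b=cv2.resize(b,None,fx=4,fy=4,interpolation=cv2.INTER_CUBIC);cv2.imwrite('pics/crop4.png',b[...,::-1])
E
```

```text
{'time': 5.0167, 'ee_pos': [0.6179, -0.029, 0.1769], 'eef_rot': [0.9916, 0.0692, 0.1093, -0.0073], 'ft_force': [-0.1746, 0.35, -0.9339], 'width': 0.0145, 'grip_force': 19.9996}
```

View pics/crop4.png

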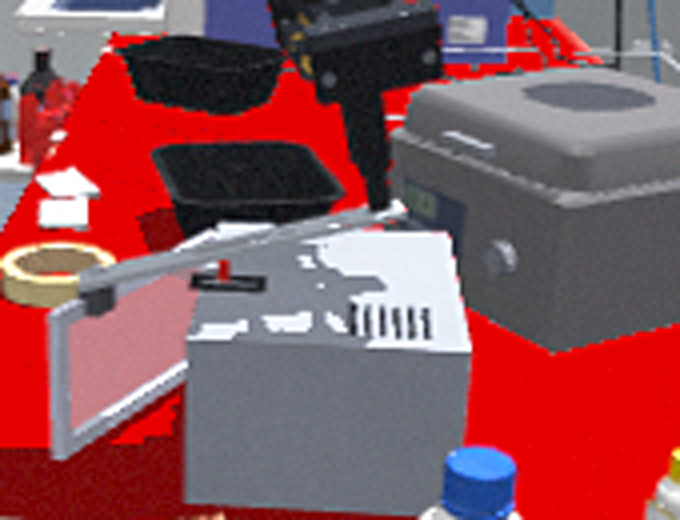

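The stay is lifted well clear: the bar runs from (95,285) to (400,210) and the pin at (224,265) stands free on its bracket. It sits about 3.5 mm door-side of the bracket centre, matching my estimate. I'll draw the door now.

Request:
{"api": "apply_moves", "payload": {"steps": [[-0.01,0,0.043,-6.5,2.9,-1.5,-1],[-0.019,0,0.087,-13.1,5.5,-2.9,-1],[-0.029,0,0.13,-19.7,7.7,-4.4,-1],[-0.039,0,0.173,-26.4,9.6,-5.9,-1],[-0.048,0,0.217,-33,11.1,-7.4,-1],[-0.058,0,0.26,-39.7,12.2,-8.9,-1],[-0.068,0,0.303,-46.3,13,-10.3,-1],[-0.078,0,0.347,-52.8,13.4,-11.8,-1],[-0.087,0,0.39,-59.3,13.5,-13.3,-1],[-0.097,0,0.433,-65.8,13.3,-14.7,-1],[-0.107,0,0.477,-72.1,12.7,-16.1,-1],[-0.116,0,0.52,-78.3,11.8,-17.5,-1],[-0.116,0,0.52,-78.3,11.8,-17.5,-1],[-0.116,0,0.52,-78.3,11.8,-17.5,-1]]}}

```text
time: 6.23
ee_pos: [0.5401, -0.0511, 0.1763]
eef_rot: [0.975, -0.193, 0.107, 0.021]
ft_force: [-1.9, 1.3, -2.7]
width: 0.0146
grip_force: 20.0
```

```bash
python3 - <<'E'
from h import *
print(state())
s=cam('side'); c=cam('top'); b=s['pixels'][130:250,195:345]
b=cv2.resize(b,None,fx=4,fy=4,interpolation=cv2.INTER_CUBIC)
a=cv2.resize(c['pixels'][140:260,190:300],(550,600),interpolation=cv2.INTER_CUBIC)[:480,:]
out=np.hstack([b[:480,:],a]);out=cv2.resize(out,(800,int(480*800/out.shape[1])));cv2.imwrite('pics/crop5.png',out[...,::-1])
st=r.read_state();p0=np.array(st['ee_pos']); q0=R.from_quat(st['eef_rot'])
b=final(np.array([.5185,-.0425]));p,q=pose(*b,.22);print(p-p0,(q0.inv()*q).as_rotvec())
E
```

```text
{'time': 6.2333, 'ee_pos': [0.5401, -0.0511, 0.1763], 'eef_rot': [0.9751, -0.1931, 0.1069, 0.0213], 'ft_force': [-1.9463, 1.2949, -2.7426], 'width': 0.0146, 'grip_force': 19.9999}
[ 0.00017648 -0.00025212  0.00066099] [-0.00056243  0.00185188  0.00235347]
```

View pics/crop5.png

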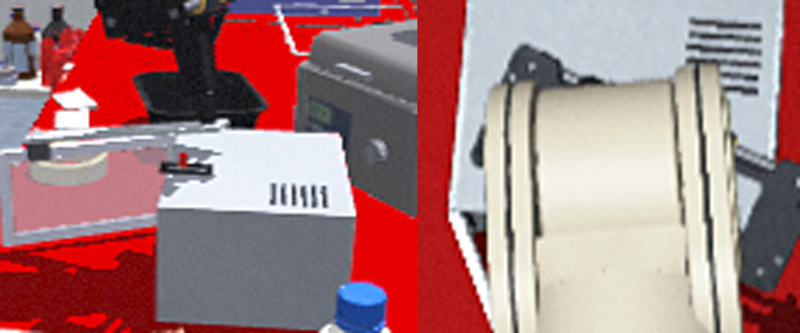

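The side half shows the door swung wide and the bar from (40,138) to (225,125), with the pin at (184,160) below it. The arm hides the top view. I'll lower to hover just over the pin.

Request:
{"api": "apply_moves", "payload": {"steps": [[0,-0.03,0,0.2,0,5.7,-1],[0,-0.06,0,0.2,0,11.4,-1],[0,-0.09,0,0,0,17.1,-1],[0,-0.12,0,-0.3,0,22.8,-1],[0,-0.12,0,-0.3,0,22.8,-1],[0,-0.12,0,-0.3,0,22.8,-1]]}}

```text
time: 6.83
ee_pos: [0.5447, -0.0534, 0.1538]
eef_rot: [0.98, -0.195, 0.049, 0.009]
ft_force: [-1.6, 0.7, -1.3]
width: 0.0147
grip_force: 20.0
```

```bash
python3 - <<'E'
from h import *
print(state())
s=cam('side'); b=s['pixels'][150:225,200:300]
b=cv2.resize(b,None,fx=7,fy=7,interpolation=cv2.INTER_CUBIC);cv2.imwrite('pics/crop6.png',b[...,::-1])
f=final(np.array([.5185,-.0425]))
B=R.from_euler('z',f[1])*R.from_euler('y',-.1)
S=np.r_[stud(f[0]),.127]
for n,X in dict(studtop=[0,0,.0025],hole=[.16,0,.0025],mid=[.127,0,.0025],slot0=[.065,0,.0025],slot1=[.115,0,.0025],end=[.2,0,.0025],post=[.19,0,.0265]).items(): print(n,((proj(s,S+B.apply(X))-[200,150]+.5)*7).round(1))
print('pin',((proj(s,[.5185,-.0425,.1365])-[200,150]+.5)*7).round(1))
p,q=pose(*f,.1);st=r.read_state();print(p-st['ee_pos'])
E
```

```text
{'time': 6.8333, 'ee_pos': [0.5447, -0.0534, 0.1538], 'eef_rot': [0.9796, -0.1948, 0.0486, 0.0094], 'ft_force': [-1.5548, 0.7162, -1.3356], 'width': 0.0147, 'grip_force': 20.0}
studtop [ 57.3 197.1]
hole [422.1 220.2]
mid [342.6 215.2]
slot0 [199.5 206.1]
slot1 [314.3 213.4]
end [521.5 226.5]
post [492.1 161.8]
pin [424.2 243.4]
[-0.00011933 -0.00012287  0.00021185]
```

View pics/crop6.png

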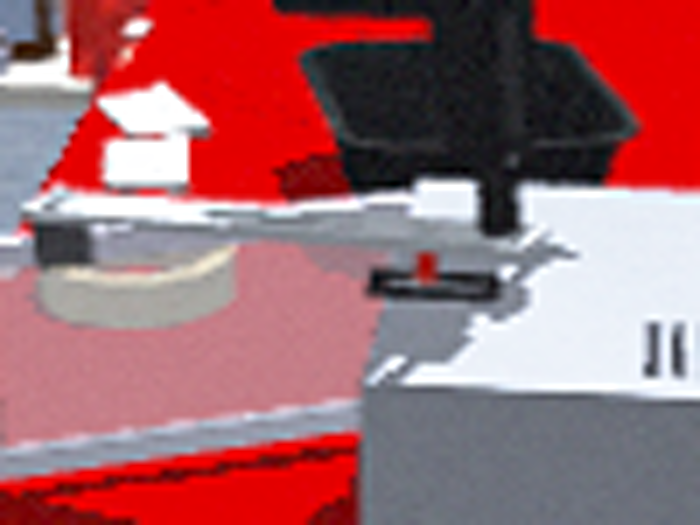

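Hover matches the prediction: pin at (427,255), predicted (424,243) for its top. Bracket-relative reading gives cabinet x ≈ 14.9 mm. Feel down in small steps.

```bash
python3 - <<'E'
from h import *
f0=final(np.array([.5185,-.0425])); f=final(np.array([.519,-.0425])); p0,q0=pose(*f0,.1)
rows(p0,q0,[pose(*f,k) for k in (.09,.08,.07,.065,.06,.055,.05,.04,.03,.02,.01,0)])
E
```

```text
[0.0, -0.01, -0.004] [0.5, -0.3, 1.9]
[0.0, -0.02, -0.004] [0.6, -0.3, 3.8]
[0.0, -0.03, -0.004] [0.6, -0.3, 5.7]
[0.0, -0.035, -0.004] [0.6, -0.3, 6.7]
[0.0, -0.04, -0.004] [0.6, -0.3, 7.7]
[0.0, -0.045, -0.004] [0.6, -0.3, 8.6]
[0.0, -0.05, -0.004] [0.6, -0.3, 9.6]
[0.0, -0.06, -0.004] [0.6, -0.3, 11.5]
[0.0, -0.07, -0.004] [0.6, -0.3, 13.4]
[0.0, -0.08, -0.004] [0.5, -0.3, 15.3]
[0.0, -0.09, -0.004] [0.5, -0.3, 17.2]
[0.0, -0.1, -0.004] [0.4, -0.3, 19.1]
```

Request:
{"api": "apply_moves", "payload": {"steps": [[0,-0.01,-0.004,0.5,-0.3,1.9,-1],[0,-0.015,-0.004,0.5,-0.3,2.9,-1],[0,-0.02,-0.004,0.6,-0.3,3.8,-1],[0,-0.025,-0.004,0.6,-0.3,4.8,-1],[0,-0.03,-0.004,0.6,-0.3,5.7,-1],[0,-0.03,-0.004,0.6,-0.3,5.7,-1],[0,-0.03,-0.004,0.6,-0.3,5.7,-1]]}}

```text
time: 7.47
ee_pos: [0.5458, -0.0536, 0.1487]
eef_rot: [0.981, -0.193, 0.034, 0.007]
ft_force: [-2.1, 0.0, -1.7]
width: 0.0146
grip_force: 20.0
```

Request:
{"api": "apply_moves", "payload": {"steps": [[0,-0.003,0,0,0,0.5,-1],[0,-0.005,0,0,0,1,-1],[0,-0.005,0,0,0,1,-1],[0,-0.005,0,0,0,1,-1]]}}

```text
time: 7.8
ee_pos: [0.5459, -0.0536, 0.1478]
eef_rot: [0.981, -0.193, 0.032, 0.006]
ft_force: [-2.3, 0.9, -1.8]
width: 0.0144
grip_force: 20.0
```

Request:
{"api": "apply_moves", "payload": {"steps": [[0,-0.003,0,0,0,0.5,-1],[0,-0.005,0,0,0,1,-1],[0,-0.008,0,0,0,1.5,-1],[0,-0.008,0,0,0,1.5,-1],[0,-0.008,0,0,0,1.5,-1]]}}

```text
time: 8.22
ee_pos: [0.546, -0.0536, 0.1463]
eef_rot: [0.981, -0.193, 0.028, 0.006]
ft_force: [-1.4, 0.6, -1.3]
width: 0.0146
grip_force: 20.0
```

Request:
{"api": "apply_moves", "payload": {"steps": [[0,-0.005,0,0,0,1,-1],[0,-0.01,0,0,0,1.9,-1],[0,-0.01,0,0,0,1.9,-1],[0,-0.01,0,0,0,1.9,-1]]}}

```text
time: 8.55
ee_pos: [0.5462, -0.0537, 0.1443]
eef_rot: [0.981, -0.193, 0.023, 0.005]
ft_force: [0.1, -0.5, -0.2]
width: 0.0144
grip_force: 20.0
```

Request:
{"api": "apply_moves", "payload": {"steps": [[0,-0.005,0,0,0,1,-1],[0,-0.005,0,0,0,1,-1],[0,-0.005,0,0,0,1,-1]]}}

```text
time: 8.8
ee_pos: [0.5462, -0.0537, 0.1434]
eef_rot: [0.981, -0.193, 0.021, 0.004]
ft_force: [-0.2, -0.5, -1.7]
width: 0.0144
grip_force: 20.0
```

Request:
{"api": "apply_moves", "payload": {"steps": [[0,-0.005,0,0,0,1,-1],[0,-0.01,0,0,0,1.9,-1],[0,-0.015,0,0,0,2.9,-1],[0,-0.015,0,0,0,2.9,-1],[0,-0.015,0,0,0,2.9,-1]]}}

```text
time: 9.22
ee_pos: [0.5464, -0.0538, 0.1405]
eef_rot: [0.981, -0.193, 0.013, 0.003]
ft_force: [0.9, 0.1, -1.8]
width: 0.0141
grip_force: 20.0
```

```bash
python3 - <<'E'
from h import *
print(state())
s=cam('side'); b=s['pixels'][150:225,200:300]
b=cv2.resize(b,None,fx=7,fy=7,interpolation=cv2.INTER_CUBIC);cv2.imwrite('pics/crop7.png',b[...,::-1])
E
```

```text
{'time': 9.2167, 'ee_pos': [0.5464, -0.0538, 0.1405], 'eef_rot': [0.981, -0.1933, 0.0133, 0.0026], 'ft_force': [0.868, 0.1408, -1.831], 'width': 0.0141, 'grip_force': 19.9999}
```

View pics/crop7.png

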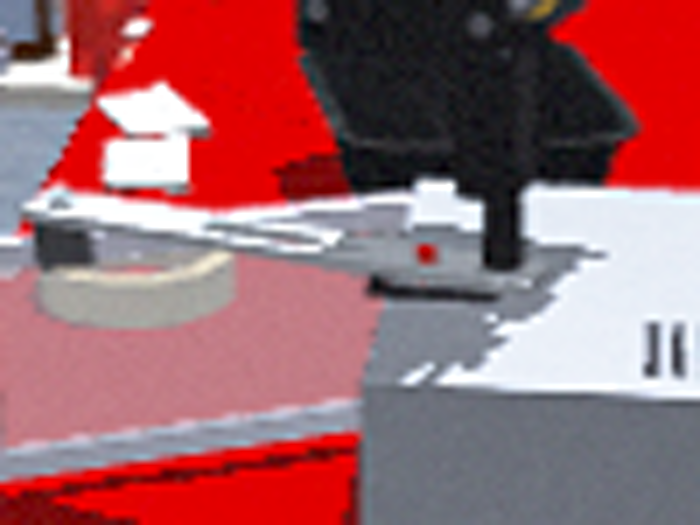

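The red pin shows through the last hole at (427,253), with the bar nearly level. I'll lower the rest of the way.

Request:
{"api": "apply_moves", "payload": {"steps": [[0,-0.005,0,0,0,1,-1],[0,-0.01,0,0,0,1.9,-1],[0,-0.015,0,0,0,2.9,-1],[0,-0.018,0,0,0,3.5,-1],[0,-0.018,0,0,0,3.5,-1],[0,-0.018,0,0,0,3.5,-1]]}}

```text
time: 9.77
ee_pos: [0.5464, -0.0538, 0.137]
eef_rot: [0.981, -0.193, 0.004, 0.001]
ft_force: [1.7, -1.1, -1.1]
width: 0.0144
grip_force: 20.0
```

Request:
{"api": "apply_moves", "payload": {"steps": [[0,-0.004,0,0,0,0.7,-1],[0,-0.008,0,0,0,1.4,-1],[0,-0.008,0,0,0,1.4,-1],[0,-0.008,0,0,0,1.4,-1]]}}

```text
time: 10.1
ee_pos: [0.5463, -0.0538, 0.1356]
eef_rot: [0.981, -0.193, 0.0, 0.0]
ft_force: [0.0, -0.5, 0.3]
width: 0.0145
grip_force: 20.0
```

Level. Opening slowly, then moving straight up.

Request:
{"api": "apply_moves", "payload": {"steps": [[0,0,0,0,0,0,-0.5],[0,0,0,0,0,0,-0.3],[0,0,0,0,0,0,0],[0,0,0,0,0,0,0.2],[0,0,0,0,0,0,0.4],[0,0,0,0,0,0,0.4],[0,0,0,0,0,0,0.4],[0,0,0,0,0,0,0.4],[0,0,0,0,0,0,0.4],[0,0,0,0,0,0,0.4],[0,0,0,0,0,0,0.4],[0,0,0,0,0,0,0.4]]}}

```text
time: 11.1
ee_pos: [0.5463, -0.0537, 0.1356]
eef_rot: [0.981, -0.193, 0.0, 0.0]
ft_force: [-0.8, -0.6, -0.4]
width: 0.0608
grip_force: 0.0
```

Request:
{"api": "apply_moves", "payload": {"steps": [[0,0,0,0,0,-15,0.4],[0,0,0,0,0,-40,0.4],[0,0,0,0,0,-75,0.4],[0,0,0,0,0,-110,0.4],[0,0,0,0,0,-140,0.4],[0,0,0,0,0,-140,0.4],[0,0,0,-79,465,-140,0.4],[0,0,0,-79,465,-140,0.4],[0,0,0,-79,465,-140,0.4],[0,0,0,-79,465,-140,0.4],[0,0,0,-79,465,-140,0.4],[0,0,0,-79,465,-140,0.4],[0,0,0,-79,465,-140,0.4],[0,0,0,-79,465,-140,0.4],[0,0,0,-79,465,-140,0.4],[0,0,0,-79,465,-140,0.4],[0,0,0,-79,465,-140,0.4],[0,0,0,-79,465,-140,0.4],[0,0,0,-79,465,-140,0.4],[0,0,0,-79,465,-140,0.4]]}}

```text
time: 12.77
ee_pos: [0.2964, -0.4542, 0.2751]
eef_rot: [0.981, -0.194, 0.0, -0.0]
ft_force: [1.7, 0.1, -0.1]
width: 0.0609
grip_force: 0.0
```

```bash
python3 - <<'E'
from h import *
print(state())
s=cam('side'); c=cam('top'); b=s['pixels'][150:250,195:295]
b=cv2.resize(b,(400,400),interpolation=cv2.INTER_CUBIC)
a=cv2.resize(c['pixels'][140:260,190:310],(400,400),interpolation=cv2.INTER_CUBIC)
cv2.imwrite('pics/crop8.png',np.hstack([b,a])[...,::-1])
E
```

```text
{'time': 12.7667, 'ee_pos': [0.2964, -0.4542, 0.2751], 'eef_rot': [0.981, -0.194, 0.0003, -0.0002], 'ft_force': [1.7199, 0.1101, -0.0729], 'width': 0.0609, 'grip_force': 0.0}
```

View pics/crop8.png

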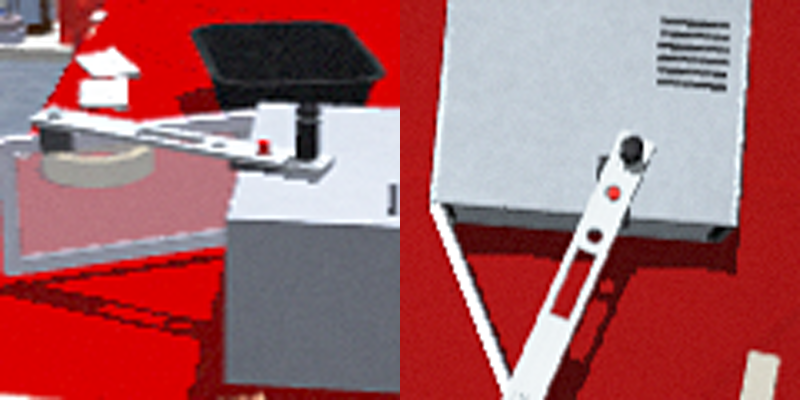

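The pin stands up through the last hole, at (264,147) in the side half and (613,192) in the top half. The bar is level, the gripper is clear and the bystanders are untouched.

```bash
python3 -c "
from bench import r
print(r.close_job())"
```

```text
the job is handed in; nothing more can be done
None
```

The stay's last hole is over the pin, the bar looks level and the door stands wider; the gripper let go and moved clear, and I handed the job in at about 13 s, with readings between moves never above about 3 N.

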